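Anchor the recipe-card rest to the worktop bracket with its thumbscrew

ROBOT

A 6-joint arm with a two-finger parallel gripper is mounted at the origin on the work surface. World frame = base frame: x ahead of the robot, y to its left, z up, the work surface at z = 0. Lengths are in m, angles in degrees, forces in N, time in s.
With the tool pointing down it reaches from about 0.35 to 0.85 m from the base axis. Payload 8.1 kg.
Tool frame: the origin (TCP) lies between the finger pads; the fingertips stand ahead of it and the grasp point (between the pads) lies 11 mm behind it (r.tips_ahead is the z of the fingertips in the tool frame, in m); z points along the fingers, y is the line along which they close (so a half turn about z gives the same grasp; the last joint's range is limited). The gripper opens to 93 mm and grips with 3 to 60 N. Pads are 15 mm wide; open, the fingers measure 128 mm over their backs; the gripper's body (75 mm by 188 mm) begins 65 mm behind the grasp point.
Start: joints at [67.3, 7.471, 85.268, -0, 87.261, -4.893], TCP at [0.183, 0.571, 0.227] pointing down, gripper open.
Joint ranges: [-169.43, 169.43], [-51.17, 129.36], [1.28, 143.12], [-76.62, 256.62], [0, 156.53], [-152.29, 152.29]. Speed limits (degrees/s): [136.94, 136.94, 159.86, 180, 180, 180].

INTERFACE

Orientations are given as [roll, pitch, yaw] about the fixed x, y, z axes, in that order (R = Rz(yaw) Ry(pitch) Rx(roll)).
In Python, from rig import state, cams, workorder, r gives the robot as it stands.
- The arm moves only by the tool jog_arm, never from a script. Its argument "targets" is one flat list of numbers, 7 for each row, row after row: the shift along the tool's x, y, z in cm, then the turn, a rotation vector about the tool's x, y, z in degrees, then the opening, from 0 (shut) to 1 (fully open). In form: [tx, ty, tz, ax, ay, az, jaw, tx, ty, tz, ax, ay, az, jaw, ...]. A call has 1 to 8 rows; each row is the pose to reach, as a shift and turn from the pose commanded when the call began, along the tool's axes at that moment; what a row does not reach only later rows make up. A row lasts 1/12 s, in which the tool goes at most 41.7 mm and 7.16 degrees, less where a joint would pass 70% of its speed; a pose out of reach is approached as far as the arm can. A call with a gripper value outside its range is refused whole. The fingers move at their own pace and stop on an object; "squeeze" is the grip in N (left out, the last holds). Time passes only in rows, so rows that repeat a pose let the fingers close. It gives the time, the measured TCP pose, the force, the opening and the grip force at its end, in the units of the state.
- state(): the state, without advancing time (a new reading comes with each control period).
- cams.get_image(name): name is "scene" or "side" or "wrist"; returns (picture, depth): 384x512x3 uint8, blue, green, red; 384x512 float32, m along the optical axis (not along the pixel's ray), 0 where there is no reading.
- cams.camera_params(name): a dict with "camera_matrix" (3x3 intrinsics, pixels), "world_to_cam" (4x4, takes a point from world to camera coordinates). Camera axes: x right, y down, z forward; pixel columns grow to the right and rows downward; lengths in m; the calibration is good to about 2 mm. A picture is of the moment at which its call begins: read the wrist's pose just before it. camera_params takes no time and is no camera call; for the wrist camera it gives the pose at the moment of the call.
- workorder.close_job(): hands the job in; it is judged then, once.
The state is a dict: "time_s": time; "q": joint angles; "joint_velocities": joint speeds; "effort": joint torques, N m; "ee_pos": TCP position; "eef_rot": TCP orientation; "force": force on the tool from outside, world axes, zero at the start; "moment": the same for the moment, N m; "gripper_width": finger opening in m; "grip_force": force on a finger pad.
Only numpy, scipy, OpenCV 4.12 (cv2) and the standard library are available. Lean on these libraries where they do the work, as an engineer would, in place of code of your own. Each camera call takes 0.05 s, during which the arm holds its last target. There are 200 camera calls.

TASK

The recipe-card rest keeps sliding about, so fix it to the worktop bracket: slide its drilled metal tongue flat under the bracket's lug until the hole in the tongue is in line with the hole in the lug, then turn the bracket's red thumbscrew clockwise until it stops, so that it passes through both parts. Leave the rest flat on the worktop, let go of everything, and do not shift or tip the kettle, canister, mug, milk bottle or spoon rest.

Things in the scene. Friction and masses are not known exactly. Their poses are not given: they have to be found in the camera images.
- card_rest: Loose recipe-card rest, 0.35 kg. Dark wood base 90 (x) x 120 (y) x 6 mm; upright back panel 10 (x) x 120 (y) mm stands across it over the origin, top 72 mm above the worktop (grip it from above across its thickness); front lip at x=-41, 20 mm high. Aluminium tongue 40 wide, 6 mm thick, runs along +x from x=45 to 125 mm. Origin: centre of the base's underside, z up.
- rest_hole (a point): Centre of the 14 mm through hole in the tongue, at the tongue's top face: 105 mm along +x from the card_rest origin, 6 mm above its underside.
- bracket: Grey steel bracket, fixed. Lug 44 (x) x 56 (y) x 8 mm held 14 mm clear of the worktop; under it open at front (-x) and sides, closed by a block with its face at x=+22 mm (no stop for the right position: the tongue's end is 2 mm short of it then). A 5 mm foot runs back to x=72. Origin: on the worktop under the lug's hole. The tongue goes in along the bracket's +x, x axes parallel.
- bracket_hole (a point): Centre of the hole in the lug (the screw axis), at the lug's underside, 14 mm above the bracket origin. With the holes in line it is 8 mm straight above rest_hole, and the card_rest origin lies 105 mm from the bracket origin along the bracket's -x.
- thumbscrew (a joint): Turn of the captive thumbscrew, rad: grows clockwise seen from above, 0 to 3.1 (hard stop); starts at 0 to 0.4. Sinks 3.6 mm per rad, stays where left, turns with 0.03 N m. Shank 7.6 mm across with 4 mm tapered tip, tip 13.5 mm above the worktop at 0, 2 mm at 3.1. The taper finds the tongue's hole up to about 5 mm off centre and pulls the loose rest true; further off it jams on the tongue.
- screw_grip (a point): Centre of the thumbscrew's red wing, 36 mm long along this point's x, 10 mm thick along y, 26 mm tall; on the screw axis, 51.5 mm above the worktop at joint 0; turns and sinks with the screw. At joint 0 its x is along the bracket's x. Grip it from above across its thickness. Under it a red collar 22 mm across, 5 mm high.
- screw_tip (a point): Point of the screw's tapered tip, 38 mm straight below screw_grip; turns and sinks with the screw.
- kettle: Copper-toned kettle, 170 mm wide, 245 mm tall with its handle; bystander, origin at centre of underside.
- canister: Blue plastic sugar canister, 100 mm wide, 150 mm tall; bystander, origin at centre of underside.
- mug: White ceramic mug, 82 mm wide, 92 mm tall; bystander, origin at centre of underside.
- milk_bottle: Empty glass milk bottle, 76 mm wide, 210 mm tall; bystander, origin at centre of underside.
- spoon_rest: Round wooden spoon rest, 110 mm wide, 18 mm high, with a tab out to 135 mm along its x; bystander, origin at centre of the bowl's underside.
Mind the look-alikes: they are no part of the job. What is shaped like the card_rest but yellow is not meant.

How it is judged (in metres and radians):
On the way, in this order (a step that is already met when the one before it is completed fails the run):
1. the tongue lies flat under the lug with its hole within 6 mm of in line with the lug's hole, the screw not yet driven (joint below 0.9) (horizontal distance between rest_hole and bracket_hole below 0.006 m and angle between card_rest's own z axis and vertical below 0.06 rad and height (world z) of rest_hole below 0.01 m and value of joint thumbscrew below 0.9 rad), for 0.2 s.
2. the thumbscrew is turned down (joint above 2.7) (value of joint thumbscrew above 2.7 rad), for 0.2 s.
At the end, for the whole second after the job is handed in: The thumbscrew is turned to above 2.7 rad (stop at 3.1) with its tip inside the tongue's hole (at least 1.2 mm below the tongue's top), the two holes within 6 mm of in line, and the rest flat (within 0.06 rad, hole's rim below 10 mm), at rest and released (value of joint thumbscrew above 2.7 rad and horizontal distance between rest_hole and bracket_hole below 0.006 m and z of screw_tip in the frame of rest_hole below -0.0012 m and angle between card_rest's own z axis and vertical below 0.06 rad and height (world z) of rest_hole below 0.01 m and linear speed of card_rest below 0.01 m/s); the robot touches nothing.
It fails at once if the kettle is shifted by more than 30 mm or tipped (distance of kettle from where it was at the start of the episode above 0.03 m or angle between kettle's own z axis and vertical above 0.35 rad).
It fails at once if the canister is shifted by more than 30 mm or tipped (distance of canister from where it was at the start of the episode above 0.03 m or angle between canister's own z axis and vertical above 0.35 rad).
It fails at once if the mug is shifted by more than 30 mm or tipped (distance of mug from where it was at the start of the episode above 0.03 m or angle between mug's own z axis and vertical above 0.35 rad).
It fails at once if the milk bottle is shifted by more than 30 mm or tipped (distance of milk_bottle from where it was at the start of the episode above 0.03 m or angle between milk_bottle's own z axis and vertical above 0.35 rad).
It fails at once if the spoon rest is shifted by more than 30 mm or tipped (distance of spoon_rest from where it was at the start of the episode above 0.03 m or angle between spoon_rest's own z axis and vertical above 0.35 rad).
It also fails if it takes over 70 s, if anything falls off the work surface, if the arm or the gripper's body presses on something with over 40 N, if the wrist force passes 120 N, or if a joint passes its speed limit or range.

## Working session

There is one attempt and no reset: what is moved stays moved. The work goes in short steps, Python scripts to look and compute and a tool call to move; the robot and the scene stay as the last step left them, time stands still between calls to the robot, and variables do not carry over. Pictures are saved under pics/ and viewed, at most 10 in all, crops included, and the job is handed in when it is done.

Besides the shell and the picture viewer there is one more tool, called after ">>>" as name(argument=value, ...) on one line, values as JSON. jog_arm: Moves the arm, as the interface text tells. Its arguments: {"type":"object","properties":{"targets":{"type":"array"},"squeeze":{"type":"number"}},"required":["targets"]}

```bash
ls; mkdir -p pics; python3 - <<'E'
from rig import state,cams,r
import cv2,numpy as np
print(state()); print(r.tips_ahead)
for n in ("scene","side"):
    p,d=cams.get_image(n); cv2.imwrite(f"pics/{n}0.png",p); np.savez(f"{n}0.npz",p=p,d=d)
    c=cams.camera_params(n); print(n,np.round(c["camera_matrix"],1).tolist(),np.round(np.linalg.inv(c["world_to_cam"]),3).tolist())
E
```

```text
pics
{'time_s': 0.0, 'q': array([ 6.72988355e+01,  7.51446784e+00,  8.53278929e+01,  1.01665993e-03,
        8.72621862e+01, -4.89327684e+00]), 'joint_velocities': array([ 0.00761805, -0.00781713,  0.04446969, -0.01844132,  0.04506592,
       -0.00051134]), 'effort': array([ 1.43219222e-05, -5.59812212e+01, -4.91775906e+01,  7.66903907e-02,
        3.49013472e-02, -1.36572826e-04]), 'ee_pos': array([0.18325786, 0.57075231, 0.22560741]), 'eef_rot': array([-1.79895921e+02, -9.92956399e-03,  1.62192054e+02]), 'force': array([ 0.13161577, -0.0030987 ,  0.86612662]), 'moment': array([-0.0134841 , -0.05811449, -0.03753382]), 'grip_force': 0.0, 'gripper_width': 0.09322044359802703}
0.008
scene [[478.0, 0.0, 257.8], [0.0, 478.0, 178.7], [0.0, 0.0, 1.0]] [[-0.842, 0.352, -0.409, 1.262], [0.539, 0.54, -0.646, 1.148], [-0.007, -0.764, -0.645, 1.198], [0.0, 0.0, 0.0, 1.0]]
side [[492.3, 0.0, 248.5], [0.0, 492.3, 190.3], [0.0, 0.0, 1.0]] [[0.785, -0.486, 0.384, -0.038], [-0.62, -0.61, 0.494, -0.762], [-0.006, -0.626, -0.78, 1.246], [0.0, 0.0, 0.0, 1.0]]
```

View pics/scene0.png

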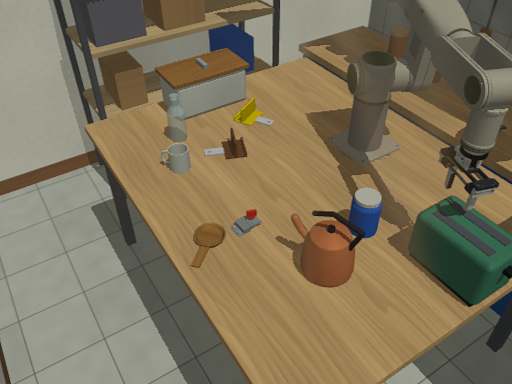

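View pics/side0.png

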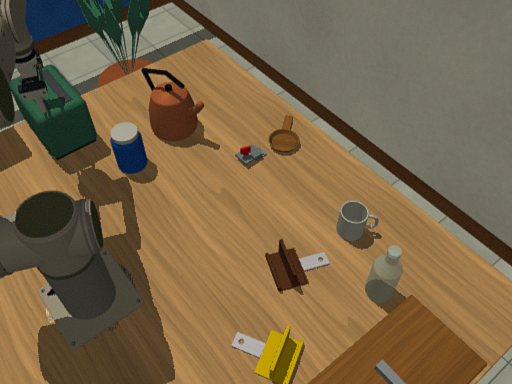

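The scene view shows the dark brown rest at (234,148) with its tongue end at (207,152), the yellow look-alike at (247,113), and the bracket with its red screw at (247,220). The side view shows the same things at (287,265), (280,355) and (250,153). The dark wood one fits the description; the yellow one does not. I'll confirm that in an enlarged crop and measure.

```bash
cat > h.py <<'E'
import numpy as np,cv2
from rig import cams
def world(n,d,c=None):
    c=c or cams.camera_params(n); K=c["camera_matrix"]; T=np.linalg.inv(c["world_to_cam"])
    v,u=np.mgrid[:d.shape[0],:d.shape[1]]
    P=np.stack([(u-K[0,2])/K[0,0]*d,(v-K[1,2])/K[1,1]*d,d],-1)
    return P@T[:3,:3].T+T[:3,3]
def ray(n,uv,z,c=None):
    c=c or cams.camera_params(n); K=c["camera_matrix"]; T=np.linalg.inv(c["world_to_cam"])
    uv=np.atleast_2d(uv).astype(float)
    D=np.c_[(uv-K[[0,1],[2,2]])/K[[0,1],[0,1]],np.ones(len(uv))]@T[:3,:3].T
    return T[:3,3]+D*((z-T[2,3])/D[:,2])[:,None]
def proj(n,X,c=None):
    c=c or cams.camera_params(n); T=c["world_to_cam"]; P=np.atleast_2d(X)@T[:3,:3].T+T[:3,3]
    q=P@c["camera_matrix"].T; return q[:,:2]/q[:,2:]
E
python3 - <<'E'
from h import *
ims=[]
rois={"scene":[(195,120,70,50),(225,200,50,40)],"side":[(255,230,85,70),(225,135,50,40)]}
for n in rois:
    z=np.load(n+"0.npz");p,d=z["p"],z["d"];W=world(n,d);hsv=cv2.cvtColor(p,cv2.COLOR_BGR2HSV).astype(int)
    for k,(x,y,w,h) in enumerate(rois[n]):
        ims.append(cv2.resize(p[y:y+h,x:x+w],(400,300),interpolation=cv2.INTER_CUBIC))
        m=np.zeros(d.shape,bool);m[y:y+h,x:x+w]=1
        red=m&((hsv[...,0]<6)|(hsv[...,0]>174))&(hsv[...,1]>180)&(hsv[...,2]>110)
        grey=m&(hsv[...,1]<60)&(W[...,2]<.04)
        dark=m&(hsv[...,2]<110)&(W[...,2]>.003)&(hsv[...,1]>60)
        for nm,mm in(("red",red),("grey",grey),("dark",dark)):
            if mm.sum()<5: continue
            P=W[mm]; print(n,k,nm,mm.sum(),"mean",P.mean(0).round(4),"zmax",P[:,2].max().round(3))
            if nm=="grey":
                (c,s,a)=cv2.minAreaRect((P[:,:2]*1000).astype(np.float32));print("  rect",np.round(c,1),np.round(s,1),round(a,1))
            if nm=="dark":
                Q=P[P[:,2]>.06]
                if len(Q)>5:
                    e=np.linalg.svd(Q[:,:2]-Q[:,:2].mean(0))[2][0];t=(Q[:,:2]-Q[:,:2].mean(0))@e
                    print("  panel top",len(Q),Q.mean(0).round(4),"dir",np.degrees(np.arctan2(e[1],e[0])).round(1),"len",np.ptp(t).round(3), "ends",(Q[:,:2].mean(0)+e*t.min()).round(3),(Q[:,:2].mean(0)+e*t.max()).round(3))
cv2.imwrite("pics/crops.png",np.vstack([np.hstack(ims[:2]),np.hstack(ims[2:])]))
E
```

```text
scene 0 grey 169 mean [ 0.5112 -0.3128  0.0051] zmax 0.017
  rect [ 432.8 -333.2] [353.4  75.3] 14.6
scene 0 dark 365 mean [ 0.4954 -0.2462  0.03  ] zmax 1.198
  panel top 51 [ 0.5361 -0.1739  0.1367] dir 61.3 len 1.671 ends [ 0.458 -0.317] [1.261 1.148]
scene 1 red 65 mean [0.6633 0.1565 0.0673] zmax 1.198
scene 1 grey 338 mean [0.6844 0.1458 0.0162] zmax 0.029
  rect [677.2 139.3] [98.9 60.5] 4.0
scene 1 dark 11 mean [0.6687 0.1383 0.0185] zmax 0.038
side 0 grey 358 mean [ 0.5615 -0.2992  0.0066] zmax 0.021
  rect [ 598.7 -299.4] [ 65.3 171.4] 89.5
side 0 dark 1203 mean [ 0.4727 -0.2748  0.0242] zmax 1.246
  panel top 183 [ 0.4709 -0.2783  0.0834] dir -132.2 len 0.769 ends [ 0.517 -0.227] [ 0.001 -0.797]
side 1 red 18 mean [0.6479 0.1363 0.0631] zmax 0.07
side 1 grey 266 mean [0.6703 0.1294 0.0193] zmax 0.03
  rect [673.6 136.1] [96.6 58.1] 0.4
side 1 dark 138 mean [0.6885 0.1287 0.0362] zmax 1.246
```

View pics/crops.png

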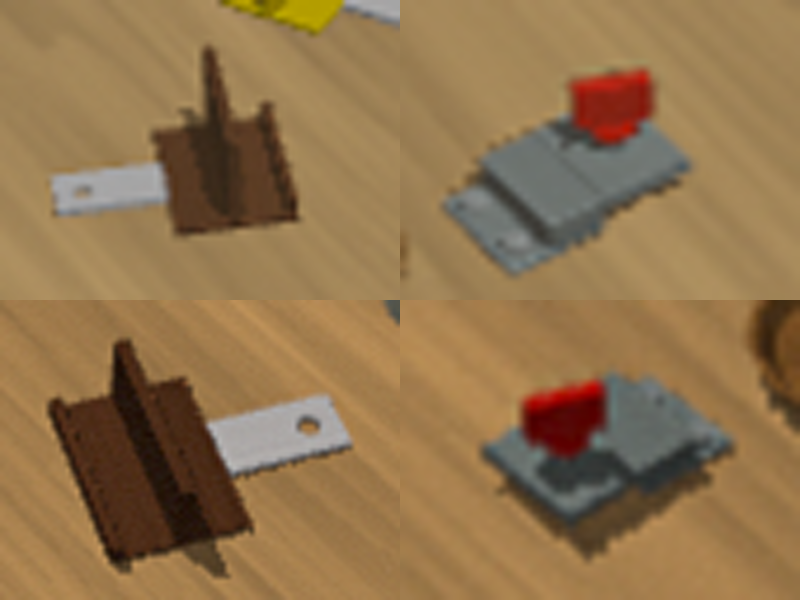

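The crops confirm that the dark-brown rest has a plain aluminium tongue, with its hole at side pixel (320,259). The bracket's foot points towards world +x, and the lug with the red wing is at its -x end. Next, ray-based poses.

```bash
python3 - <<'E'
from h import *
z=np.load("side0.npz");p,d=z["p"],z["d"]
c2=lambda x,y,w,h,pts:[(x+a*w/400,y+b*h/300) for a,b in pts]
t=ray("side",c2(255,230,85,70,[(308,126),(330,97),(352,145)]),.006)
print("tongue hole, tip corners",t[:,:2].round(4).tolist())
q=ray("side",c2(255,230,85,70,[(52,103),(118,262),(122,42)]),[.02,.02,.072][0]);print("lip ends",q[:2,:2].round(4).tolist())
b=ray("side",c2(255,230,85,70,[(252,230),(188,80)]),.006);print("base +x corners",b[:,:2].round(4).tolist())
g=ray("side",c2(225,135,50,40,[(484,450-0),(572,517)])if 0 else c2(225,135,50,40,[(84,155),(172,218)]),.022);print("lug -x corners",g[:,:2].round(4).tolist())
for n,(x,y,w,h) in {"scene":(225,200,50,40),"side":(225,135,50,40)}.items():
    z=np.load(n+"0.npz");p,d=z["p"],z["d"];W=world(n,d);hsv=cv2.cvtColor(p,cv2.COLOR_BGR2HSV).astype(int)
    m=np.zeros(d.shape,bool);m[y:y+h,x:x+w]=1
    g=m&(hsv[...,1]<60)&(W[...,2]>.019)&(W[...,2]<.026);P=W[g];print(n,"lugtop+block rect",np.round(cv2.minAreaRect((P[:,:2]*1000).astype(np.float32))[0],1),[np.round(v,1) for v in cv2.minAreaRect((P[:,:2]*1000).astype(np.float32))[1:]],P[:,2].mean())
    red=m&((hsv[...,0]<6)|(hsv[...,0]>174))&(hsv[...,1]>150)&(hsv[...,2]>60)&(W[...,2]<.1)&(W[...,2]>.055);P=W[red]
    e=np.linalg.svd(P[:,:2]-P[:,:2].mean(0))[2][0]
    print(n,"wing",red.sum(),P.mean(0).round(4),np.degrees(np.arctan2(e[1],e[0])).round(1),np.ptp((P[:,:2])@e))
c=cams.camera_params("wrist");print(np.linalg.inv(c["world_to_cam"]).round(3).tolist(),c["camera_matrix"].round(1).tolist())
E
```

```text
tongue hole, tip corners [[0.577, -0.3084], [0.6034, -0.3003], [0.5878, -0.3358]]
lip ends [[0.4594, -0.2028], [0.4142, -0.3177]]
base +x corners [[0.4968, -0.3447], [0.5434, -0.2352]]
lug -x corners [[0.6235, 0.158], [0.6291, 0.1049]]
scene lugtop+block rect [668.9 141.2] [array([76.1, 54.2]), np.float64(1.5)] 0.022364010778213126
scene wing 20 [0.6533 0.1396 0.0601] -23.2 0.028449037989821235
side lugtop+block rect [664.  136.1] [array([74.1, 58.1]), np.float64(0.4)] 0.022338022621621306
side wing 35 [0.6473 0.1342 0.0609] 166.2 0.03308019014784813
[[0.306, 0.922, 0.238, 0.117], [0.952, -0.295, -0.079, 0.593], [-0.002, 0.251, -0.968, 0.385], [0.0, 0.0, 0.0, 1.0]] [[335.8, 0.0, 252.3], [0.0, 335.8, 191.9], [0.0, 0.0, 1.0]]
```

```bash
python3 - <<'E'
from h import *
R={"scene":{"kettle":(290,205,75,80),"canister":(348,188,36,50),"spoon":(188,222,40,45),"mug":(160,143,32,32),"toaster":(410,195,100,105)},
"side":{"kettle":(140,65,68,78),"canister":(108,120,42,55),"mug":(335,198,45,46),"bottle":(362,245,42,58)}}
for n in R:
    z=np.load(n+"0.npz");W=world(n,z["d"])
    for k,(x,y,w,h) in R[n].items():
        P=W[y:y+h,x:x+w].reshape(-1,3);P=P[(P[:,2]>.012)&(P[:,2]<.3)]
        print(n,k,np.percentile(P,[1,50,99],axis=0).round(3).tolist())
E
```

```text
scene kettle [[0.381, 0.324, 0.017], [0.579, 0.456, 0.125], [0.639, 0.517, 0.236]]
scene canister [[0.308, 0.328, 0.016], [0.372, 0.393, 0.125], [0.538, 0.523, 0.227]]
scene spoon [[0.756, 0.066, 0.012], [0.818, 0.124, 0.016], [0.904, 0.206, 0.025]]
scene mug [[0.689, -0.333, 0.014], [0.733, -0.267, 0.061], [0.781, -0.24, 0.096]]
scene toaster [[0.152, 0.534, 0.025], [0.292, 0.679, 0.176], [0.311, 0.794, 0.243]]
side kettle [[0.468, 0.31, 0.016], [0.53, 0.387, 0.128], [0.612, 0.512, 0.237]]
side canister [[0.291, 0.313, 0.014], [0.33, 0.333, 0.117], [0.383, 0.4, 0.156]]
side mug [[0.678, -0.336, 0.013], [0.725, -0.29, 0.059], [0.771, -0.247, 0.096]]
side bottle [[0.596, -0.516, 0.015], [0.615, -0.488, 0.132], [0.655, -0.447, 0.213]]
```

>>> jog_arm(targets=[0,0,-4,0,0,0,1,0,0,-8,0,0,0,1,0,0,-12,0,0,5,1,-3,-3,-13,0,0,10,1,-6,-6,-13,0,0,17,1,-9,-9,-13,0,0,24,1,-11.5,-11.5,-13,0,0,31,1,-14,-14,-13,0,0,38,1])

```text
time_s: 0.77
ee_pos: [0.2744, 0.3932, 0.3563]
eef_rot: [-180.0, 0.0, 123.9]
force: [1.7, -0.1, 0.2]
gripper_width: 0.0933
grip_force: 0.0
```

```bash
cat > plan.py <<'E'
import sys,numpy as np
from scipy.spatial.transform import Rotation as R
from rig import state
# args: x y z yaw ... (tool down)
s=state();Rc=R.from_euler('xyz',s["eef_rot"],degrees=True)
print(s["ee_pos"].round(4),s["eef_rot"].round(2),s["force"].round(1),s["gripper_width"].round(4))
a=np.array(sys.argv[1:],float).reshape(-1,4)
for x,y,z,w in a:
    print((Rc.inv().apply(np.array([x,y,z])-s["ee_pos"])*100).round(2),(Rc.inv()*R.from_euler('xyz',[180,0,w],degrees=True)).as_rotvec(degrees=True).round(2))
E
python3 plan.py .40 .15 .34 95 .47 -.26 .32 67
```

```text
Traceback (most recent call last):
  File "plan.py", line 6, in <module>
    print(s["ee_pos"].round(4),s["eef_rot"].round(2),s["force"].round(1),s["gripper_width"].round(4))
                                                                         ^^^^^^^^^^^^^^^^^^^^^^^^
AttributeError: 'float' object has no attribute 'round'
```

```bash
sed -i 's/s\["gripper_width"\].round(4)/round(s["gripper_width"],4)/' plan.py
python3 plan.py .40 .15 .34 95 .47 -.26 .32 67
```

```text
[0.2744 0.3932 0.3563] [-1.7998e+02  2.0000e-02  1.2385e+02] [ 1.7 -0.1  0.2] 0.0933
[-27.19  -3.12   1.64] [-1.000e-02  3.000e-02  2.885e+01]
[-65.14 -20.14   3.66] [-0.000e+00  3.000e-02  5.685e+01]
```

>>> jog_arm(targets=[-4,-0.5,0.2,0,0,4,1,-8,-1,0.4,0,0,8,1,-12,-1.5,0.7,0,0,12,1,-16,-2,1,0,0,16,1,-20,-2.4,1.2,0,0,21,1,-24,-2.8,1.4,0,0,25,1,-27.5,-4,1.6,0,0,29,1,-31.2,-5.6,1.9,0,0,32,1])

```text
time_s: 1.43
ee_pos: [0.4033, 0.104, 0.3372]
eef_rot: [-180.0, -0.0, 92.0]
force: [1.2, -0.3, 0.5]
gripper_width: 0.093
grip_force: 0.0
```

```bash
python3 plan.py .47 -.26 .32 67
```

```text
[0.4033 0.104  0.3372] [-1.7998e+02 -1.0000e-02  9.1980e+01] [ 1.2 -0.3  0.5] 0.093
[-36.61   5.41   1.71] [-2.000e-02 -0.000e+00  2.498e+01]
```

```bash
cat > snap.py <<'E'
import sys,pickle
from h import *
def snap(name):
    c=cams.camera_params("wrist"); p,d=cams.get_image("wrist"); cv2.imwrite(f"pics/{name}.png",p); pickle.dump((c,p,d),open(name+".pkl","wb")); return c,p,d
if __name__=="__main__":
    c,p,d=snap(sys.argv[1])
    for X in ([.65,.137,.022],[.577,-.308,.006],[.48,-.267,.072]): print(proj("wrist",[X],c).round(0))
E
python3 snap.py w1
```

```text
[[430. 139.]]
[[342. 388.]]
[[294. 400.]]
```

>>> jog_arm(targets=[-4,0.6,0.2,0,0,3,1,-8,1.2,0.4,0,0,6,1,-12,1.8,0.6,0,0,9,1,-16,2.4,0.8,0,0,12,1,-20,3,1,0,0,15,1,-24,3.6,1.2,0,0,18,1,-28,4.2,1.4,0,0,22,1,-32,4.8,1.6,0,0,25,1])

```text
time_s: 2.15
ee_pos: [0.463, -0.2141, 0.3212]
eef_rot: [-180.0, -0.0, 67.0]
force: [0.5, 0.8, 0.0]
gripper_width: 0.0929
grip_force: 0.0
```

>>> jog_arm(targets=[0,0,0,0,0,0,1,0,0,0,0,0,0,1,0,0,0,0,0,0,1])

```text
time_s: 2.4
ee_pos: [0.463, -0.2119, 0.3211]
eef_rot: [-179.9, -0.0, 67.2]
force: [0.2, 1.3, -0.7]
gripper_width: 0.0931
grip_force: 0.0
```

```bash
python3 snap.py w2; python3 plan.py
```

```text
[[ 288. -206.]]
[[351. 186.]]
[[282. 198.]]
[ 0.4632 -0.2114  0.3216] [-1.7998e+02 -2.0000e-02  6.7260e+01] [-0.4  0.7  0.9] 0.093
```

View pics/w2.png

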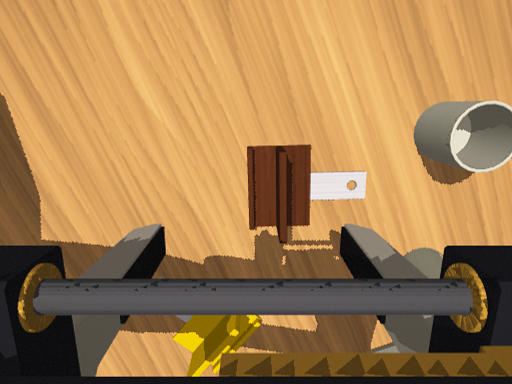

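View pics/w1.png

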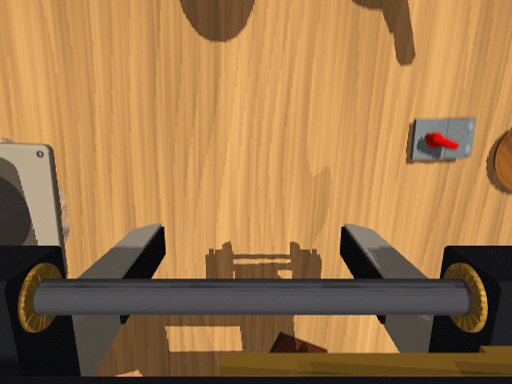

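w2 shows the rest centrally: hole at (351,185), as predicted, and panel at (282,150–240). w1 shows the bracket at (440,140) with the red wing near (440,141) turned slightly clockwise. Now I'll refine both numerically.

```bash
python3 - <<'E'
from h import *
import pickle
c,p,d=pickle.load(open("w2.pkl","rb"));hsv=cv2.cvtColor(p,cv2.COLOR_BGR2HSV).astype(int)
m=np.zeros(d.shape,np.uint8);m[165:206,313:375]=((hsv[...,1]<40)&(hsv[...,2]>150))[165:206,313:375]
cs,h=cv2.findContours(m,cv2.RETR_CCOMP,cv2.CHAIN_APPROX_NONE)
def rect(n,pts,z,c):
    P=ray(n,pts,z,c)[:,:2]*1000; return cv2.minAreaRect(P.astype(np.float32))
for k,q in enumerate(cs):
    if len(q)>6: print("contour",len(q),h[0][k][3],rect("wrist",q[:,0],.006,c), ray("wrist",q[:,0].mean(0),.006,c))
# dark wood
m=np.zeros(d.shape,bool);m[135:250,240:316]=1
W=world("wrist",d,c);dk=m&(hsv[...,2]<120)
P=W[dk&(abs(W[...,2]-.006)<.004)];print("base",len(P),cv2.minAreaRect((P[:,:2]*1000).astype(np.float32)))
P=W[dk&(abs(W[...,2]-.072)<.004)];print("paneltop",len(P),P.mean(0),cv2.minAreaRect((P[:,:2]*1000).astype(np.float32)))
c,p,d=pickle.load(open("w1.pkl","rb"));hsv=cv2.cvtColor(p,cv2.COLOR_BGR2HSV).astype(int)
W=world("wrist",d,c);m=np.zeros(d.shape,bool);m[105:175,400:485]=1
P=W[m&(hsv[...,1]<70)&(abs(W[...,2]-.022)<.004)];print("lugtop",len(P),P.mean(0),cv2.minAreaRect((P[:,:2]*1000).astype(np.float32)))
red=m&((hsv[...,0]<6)|(hsv[...,0]>174))&(hsv[...,1]>150)
P=W[red&(abs(W[...,2]-.063)<.006)];print("wing",len(P),P.mean(0),cv2.minAreaRect((P[:,:2]*1000).astype(np.float32)))
E
```

```text
contour 154 -1 ((561.1337280273438, -299.784423828125), (40.730228424072266, 75.71722412109375), 68.6477279663086) [[ 0.56089594 -0.29927882  0.006     ]]
contour 28 0 ((577.7514038085938, -305.4229736328125), (15.034518241882324, 14.141772270202637), 23.689910888671875) [[ 0.57771964 -0.30553955  0.006     ]]
base 3587 ((477.5249938964844, -285.57879638671875), (154.434326171875, 81.61846160888672), 68.65457153320312)
paneltop 731 [ 0.48075887 -0.2652505   0.072432  ] ((480.11138916015625, -266.894287109375), (119.06329345703125, 9.150982856750488), 68.59077453613281)
lugtop 1560 [0.66300972 0.13993952 0.02261568] ((664.172607421875, 138.435791015625), (74.52664184570312, 53.17478561401367), 3.200246572494507)
wing 185 [0.64646663 0.13877796 0.0629861 ] ((649.0304565429688, 138.95510864257812), (9.590791702270508, 36.46675491333008), 69.86412811279297)
```

```bash
python3 plan.py .48 -.267 .12 68.6 .48 -.267 .042 68.6
```

```text
[ 0.4632 -0.2114  0.3216] [-1.7998e+02 -2.0000e-02  6.7260e+01] [-0.4  0.7  0.9] 0.093
[-4.49  3.71 20.16] [-0.02 -0.03 -1.34]
[-4.49  3.71 27.96] [-0.02 -0.03 -1.34]
```

>>> jog_arm(targets=[-1,1,4,0,0,-1.3,1,-2.5,2,8,0,0,-1.3,1,-4,3.3,12,0,0,-1.3,1,-4.5,3.7,16,0,0,-1.3,1,-4.5,3.7,19,0,0,-1.3,0.8,-4.5,3.7,22,0,0,-1.3,0.6,-4.5,3.7,24,0,0,-1.3,0.5,-4.5,3.7,24,0,0,-1.3,0.5])

```text
time_s: 3.12
ee_pos: [0.4771, -0.2644, 0.0767]
eef_rot: [-179.5, -0.1, 68.6]
force: [-0.0, 1.1, -0.2]
gripper_width: 0.0713
grip_force: 0.0
```

```bash
python3 plan.py .48 -.267 .042 68.6
```

```text
[ 0.4771 -0.2644  0.0767] [-1.7955e+02 -1.2000e-01  6.8640e+01] [-0.   1.1 -0.2] 0.0713
[-0.15  0.39  3.47] [-0.45 -0.12  0.04]
```

>>> jog_arm(targets=[0,0,0,0,0,0,0.5,0,0,0,0,0,0,0.5,0,0,0,0,0,0,0.5])

```text
time_s: 3.37
ee_pos: [0.4817, -0.2686, 0.0845]
eef_rot: [179.8, 0.1, 68.6]
force: [0.6, -1.0, 1.2]
gripper_width: 0.0509
grip_force: 0.0
```

```bash
python3 plan.py .48 -.267 .042 68.6
```

```text
[ 0.4817 -0.2686  0.0845] [1.7975e+02 6.0000e-02 6.8550e+01] [ 0.6 -1.   1.2] 0.0509
[ 0.1  -0.23  4.25] [ 0.25  0.06 -0.05]
```

>>> jog_arm(targets=[0,0,1,0,0,0,0.5,0,0,2,0,0,0,0.5,0,0,3,0,0,0,0.5,0,0,3.6,0,0,0,0.5,0,0,4,0,0,0,0.5,0,0,4,0,0,0,0.5,0,0,4,0,0,0,0.5,0,0,4,0,0,0,0.5])

```text
time_s: 4.03
ee_pos: [0.48, -0.2683, 0.0419]
eef_rot: [180.0, 0.0, 68.5]
force: [-0.2, 0.3, -0.2]
gripper_width: 0.0462
grip_force: 0.0
```

>>> jog_arm(targets=[0,0,0,0,0,0,0.2,0,0,0,0,0,0,0,0,0,0,0,0,0,0,0,0,0,0,0,0,0,0,0,0,0,0,0,0,0,0,0,0,0,0,0,0,0,0,0,0,0,0,0,0,0,0,0,0,0], squeeze=25)

```text
time_s: 4.7
ee_pos: [0.48, -0.2682, 0.0418]
eef_rot: [180.0, 0.0, 68.5]
force: [0.9, -0.4, 1.2]
gripper_width: 0.0098
grip_force: 25.0
```

```bash
python3 plan.py .50 .07 .27 91
```

```text
[ 0.48   -0.2682  0.0418] [179.98   0.    68.5 ] [ 0.9 -0.4  1.2] 0.0098
[ 32.2  -10.53 -22.83] [ 2.00e-02  0.00e+00 -2.25e+01]
```

>>> jog_arm(targets=[0,0,-2,0,0,0,0,0,0,-5,0,0,0,0,0,0,-8,0,0,0,0,0,0,-11,0,0,0,0,1,0,-14,0,0,0,0,3,0,-17,0,0,-1,0,6,0,-19,0,0,-3,0,9,0,-21,0,0,-5,0], squeeze=30)

```text
time_s: 5.37
ee_pos: [0.5128, -0.184, 0.253]
eef_rot: [180.0, 0.0, 73.5]
force: [0.8, -0.2, -3.5]
gripper_width: 0.0098
grip_force: 30.0
```

```bash
python3 plan.py .50 .07 .27 91
```

```text
[ 0.5128 -0.184   0.253 ] [1.7997e+02 1.0000e-02 7.3480e+01] [ 0.8 -0.2 -3.5] 0.0098
[23.99 -8.45 -1.71] [ 3.000e-02  1.000e-02 -1.752e+01]
```

>>> jog_arm(targets=[3,-1,-0.3,0,0,-2,0,6,-2,-0.6,0,0,-4,0,9.5,-3.3,-0.9,0,0,-7,0,13,-4.6,-1.2,0,0,-10,0,16.5,-5.8,-1.5,0,0,-13,0,20,-7,-1.7,0,0,-15,0,23,-8,-1.7,0,0,-17,0,24,-8.4,-1.7,0,0,-17.5,0])

```text
time_s: 6.03
ee_pos: [0.4996, 0.0736, 0.2682]
eef_rot: [-179.9, -0.1, 91.3]
force: [-0.2, -0.5, -3.4]
gripper_width: 0.0098
grip_force: 30.0
```

>>> jog_arm(targets=[0,0,0,0,0,0,0,0,0,0,0,0,0,0,0,0,0,0,0,0,0,0,0,0,0,0,0,0])

```text
time_s: 6.37
ee_pos: [0.5005, 0.0682, 0.2683]
eef_rot: [-180.0, 0.0, 90.9]
force: [-0.6, -0.5, -2.6]
gripper_width: 0.0096
grip_force: 30.0
```

```bash
python3 plan.py; python3 snap.py w3; cat > br.py <<'E'
import sys,pickle
from h import *
c,p,d=pickle.load(open(sys.argv[1]+".pkl","rb"));hsv=cv2.cvtColor(p,cv2.COLOR_BGR2HSV).astype(int)
W=world("wrist",d,c);m=(abs(W[...,0]-.67)<.08)&(abs(W[...,1]-.138)<.05)
g=m&(hsv[...,1]<70)
def R(P):
    a,b,t=cv2.minAreaRect((P[:,:2]*1000).astype(np.float32));return len(P),P.mean(0).round(4),np.round(a,1),np.round(b,1),round(t,2)
M=(g&(abs(W[...,2]-.022)<.004)).astype(np.uint8);print("lugtop",R(W[M>0]))
M=(g&(abs(W[...,2]-.005)<.003)).astype(np.uint8);print("foot",R(W[M>0]))
red=m&((hsv[...,0]<6)|(hsv[...,0]>174))&(hsv[...,1]>150)
print("wing",R(W[red&(abs(W[...,2]-.063)<.004)]))
wh=(hsv[...,1]<40)&(hsv[...,2]>140)&(W[...,0]>.5)&(W[...,0]<.7)&(W[...,1]<.13)&(W[...,2]>.1)
if wh.sum()>20: print("tongue",R(W[wh]),W[wh][:,2].mean())
E
python3 br.py w3
```

```text
[0.5005 0.0682 0.2683] [-1.7996e+02  3.0000e-02  9.0880e+01] [-0.6 -0.5 -2.6] 0.0096
[[381. 108.]]
[[298. 403.]]
[[233. 420.]]
lugtop (2552, array([0.6642, 0.1405, 0.0226]), array([664.3, 139.7]), array([74.3, 55.6]), 3.22)
foot (359, array([0.7155, 0.143 , 0.0058]), array([697. , 140.5]), array([49.7, 57.9]), 2.5)
wing (319, array([0.6482, 0.1389, 0.0631]), array([649. , 139.2]), array([10. , 35.4]), 70.74)
tongue (7764, array([0.5832, 0.073 , 0.2353]), array([567.8,  75.7]), array([ 47.9, 122.2]), 80.89) 0.2352908393746986
```

View pics/w3.png

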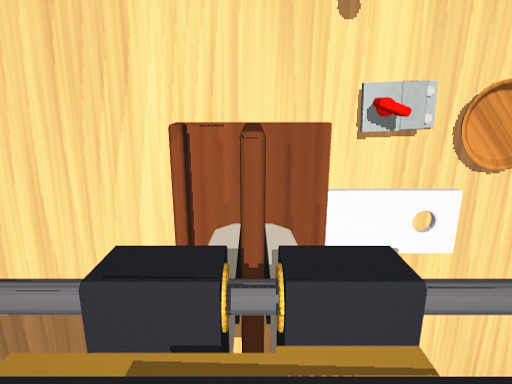

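w3 shows the rest firmly held, tongue (327–460,190–252) with its hole at (423,221), and the bracket at (400,106). Next I measure the hole relative to the tool.

```bash
python3 - <<'E'
from h import *
import pickle
from rig import state
c,p,d=pickle.load(open("w3.pkl","rb"));hsv=cv2.cvtColor(p,cv2.COLOR_BGR2HSV).astype(int)
m=np.zeros(d.shape,np.uint8);m[180:262,330:475]=((hsv[...,1]<40)&(hsv[...,2]>150))[180:262,330:475]
W=world("wrist",d,c);zt=np.median(W[...,2][m>0]);print("tongue z",zt)
s=state();T=s["ee_pos"]
cs,h=cv2.findContours(m,cv2.RETR_CCOMP,cv2.CHAIN_APPROX_NONE)
for k,q in enumerate(cs):
    if len(q)>15:
        P=ray("wrist",q[:,0],zt,c)[:,:2]*1000;print(h[0][k][3],cv2.minAreaRect(P.astype(np.float32)))
        if h[0][k][3]>=0: print(cv2.minEnclosingCircle(P.astype(np.float32)),"rel TCP",np.array(cv2.minEnclosingCircle(P.astype(np.float32))[0])-T[:2]*1000)
b=np.radians(3.0);O=np.array([.649,.139])-.105*np.array([np.cos(b),np.sin(b)]);print("goal origin",O)
E
python3 plan.py
```

```text
tongue z 0.23326722207366873
-1 ((585.6324462890625, 70.79572296142578), (78.9072036743164, 40.61102294921875), 0.9005638360977173)
0 ((603.9735107421875, 71.9268569946289), (14.497666358947754, 12.552854537963867), 23.063140869140625)
((604.209228515625, 71.28491973876953), 7.292150497436523) rel TCP [103.67987753   3.01663208]
goal origin [0.5441439  0.13350472]
[0.5005 0.0683 0.2684] [-1.7997e+02  2.0000e-02  9.0870e+01] [ 0.4 -0.  -3.2] 0.0097
```

```bash
python3 plan.py .4848 .1291 .10 93
```

```text
[0.5005 0.0683 0.2684] [-1.7997e+02  2.0000e-02  9.0870e+01] [ 0.4 -0.  -3.2] 0.0097
[ 6.11 -1.47 16.84] [-0.03  0.02 -2.13]
```

>>> jog_arm(targets=[1,-0.5,3,0,0,-0.5,0,2.5,-1,6,0,0,-1,0,4,-1.4,9,0,0,-1.5,0,5,-1.4,12,0,0,-2,0,5.8,-1.4,14.5,0,0,-2.1,0,6.1,-1.4,16,0,0,-2.1,0,6.1,-1.4,16.8,0,0,-2.1,0,6.1,-1.4,16.8,0,0,-2.1,0])

```text
time_s: 7.08
ee_pos: [0.4841, 0.1293, 0.0985]
eef_rot: [-179.8, 0.0, 93.0]
force: [-0.4, 0.8, -2.6]
gripper_width: 0.0096
grip_force: 30.0
```

>>> jog_arm(targets=[0,0,0,0,0,0,0,0,0,0,0,0,0,0,0,0,0,0,0,0,0,0,0,0,0,0,0,0])

```text
time_s: 7.42
ee_pos: [0.4865, 0.1302, 0.1021]
eef_rot: [179.9, -0.0, 93.1]
force: [-0.1, -0.3, -3.0]
gripper_width: 0.0101
grip_force: 30.0
```

```bash
python3 plan.py .4848 .1291 .045 93 .5447 .1322 .045 93
```

```text
[0.4865 0.1302 0.1021] [ 1.7986e+02 -1.0000e-02  9.3060e+01] [-0.1 -0.3 -3. ] 0.0101
[-0.1  -0.19  5.71] [ 0.14 -0.01  0.06]
[-0.11  5.8   5.73] [ 0.14 -0.01  0.06]
```

>>> jog_arm(targets=[0,-0.1,1.5,0,0,0,0,0,-0.1,3,0,0,0,0,0,-0.1,4.5,0,0,0,0,0,-0.1,5.3,0,0,0,0,0,-0.1,5.6,0,0,0,0,0,-0.1,5.6,0,0,0,0,0,-0.1,5.6,0,0,0,0,0,-0.1,5.6,0,0,0,0])

```text
time_s: 8.08
ee_pos: [0.4854, 0.1304, 0.0458]
eef_rot: [179.9, -0.0, 93.1]
force: [-0.1, 0.1, -3.3]
gripper_width: 0.01
grip_force: 30.0
```

```bash
python3 plan.py .4848 .1291 .0455 93 .5447 .1322 .0455 93
```

```text
[0.4854 0.1304 0.0458] [ 1.799e+02 -1.000e-02  9.309e+01] [-0.1  0.1 -3.3] 0.01
[-0.13 -0.06  0.03] [ 0.1  -0.01  0.09]
[-0.14  5.93  0.04] [ 0.1  -0.01  0.09]
```

Underside is about 4 mm above the worktop; I slide it in and then lower.

>>> jog_arm(targets=[-0.1,0.8,0,0,0,0,0,-0.1,1.6,0,0,0,0,0,-0.1,2.5,0,0,0,0,0,-0.1,3.4,0,0,0,0,0,-0.1,4.3,0,0,0,0,0,-0.1,5.1,0,0,0,0,0,-0.1,5.7,0,0,0,0,0,-0.1,5.9,0,0,0,0,0])

```text
time_s: 8.75
ee_pos: [0.5446, 0.1325, 0.0446]
eef_rot: [180.0, 0.0, 93.1]
force: [-0.0, -0.2, -3.4]
gripper_width: 0.0098
grip_force: 30.0
```

>>> jog_arm(targets=[0,0,0,0,0,0,0,0,0,0,0,0,0,0,0,0,0.1,0,0,0,0,0,0,0.2,0,0,0,0,0,0,0.3,0,0,0,0,0,0,0.35,0,0,0,0,0,0,0.35,0,0,0,0])

```text
time_s: 9.33
ee_pos: [0.5433, 0.1325, 0.0418]
eef_rot: [180.0, -0.0, 93.1]
force: [-4.5, -0.8, 3.8]
gripper_width: 0.0097
grip_force: 30.0
```

```bash
python3 plan.py .5447 .1322 .042 93
```

```text
[0.5433 0.1325 0.0418] [180.   -0.   93.1] [-4.5 -0.8  3.8] 0.0097
[-0.04  0.14 -0.02] [ 0.  -0.   0.1]
```

>>> jog_arm(targets=[0,0,0,0,0,0,0.05,0,0,0,0,0,0,0.2,0,0,0,0,0,0,0.4,0,0,0,0,0,0,0.6,0,0,0,0,0,0,0.6,0,0,-2,0,0,0,0.6,0,0,-5,0,0,0,0.6,0,0,-8,0,0,0,0.6])

```text
time_s: 10.0
ee_pos: [0.5422, 0.1322, 0.1207]
eef_rot: [-179.8, 0.0, 93.1]
force: [1.3, -0.0, 0.7]
gripper_width: 0.0521
grip_force: 0.0
```

>>> jog_arm(targets=[0,0,-4,0,0,0,0.6,-2,0,-8,0,0,0,0.6,-4,0,-11,0,0,0,0.6,-6,1,-14,0,0,0,0.6,-6,2,-17,0,0,0,0.6,-6,3,-17,0,0,0,0.6,-6,3,-17,0,0,0,0.6,-6,3,-17,0,0,0,0.6])

```text
time_s: 10.67
ee_pos: [0.5765, 0.0741, 0.2904]
eef_rot: [-180.0, -0.0, 93.1]
force: [-0.3, -0.3, -0.4]
gripper_width: 0.056
grip_force: 0.0
```

```bash
python3 plan.py; python3 snap.py w4; python3 br.py w4
```

```text
[0.5765 0.0741 0.2904] [-179.95   -0.     93.08] [-0.3 -0.3 -0.4] 0.056
[[315. 114.]]
[[240. 394.]]
[[170. 406.]]
lugtop (2296, array([0.6659, 0.1401, 0.0226]), array([664.6, 139.2]), array([74.3, 54.6]), 3.15)
foot (1328, array([0.6417, 0.1391, 0.0063]), array([655.2, 139. ]), array([132.4,  55.2]), 3.22)
wing (276, array([0.6487, 0.139 , 0.0631]), array([649.2, 139.2]), array([ 9.8, 35.2]), 70.95)
tongue (47, array([0.5666, 0.0849, 0.2984]), array([585.6,  87.6]), array([102.9,  21.9]), 18.18) 0.2983933750659657
```

View pics/w4.png

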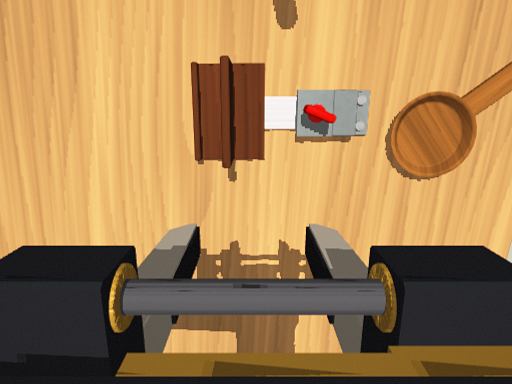

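w4 shows the tongue (265–297,97–130) in the lug and the base flat at (192–265,63–160). I check the distance between the panel and the lug.

```bash
python3 - <<'E'
from h import *
import pickle
c,p,d=pickle.load(open("w4.pkl","rb"));hsv=cv2.cvtColor(p,cv2.COLOR_BGR2HSV).astype(int)
W=world("wrist",d,c);dk=np.zeros(d.shape,bool);dk[50:172,185:267]=1;dk&=hsv[...,2]<130
P=W[dk&(abs(W[...,2]-.072)<.004)];a,b,t=cv2.minAreaRect((P[:,:2]*1000).astype(np.float32));print("paneltop",len(P),a,b,t,P[:,2].mean())
m=np.zeros(d.shape,np.uint8);m[85:140,266:300]=((hsv[...,1]<25)&(hsv[...,2]>190))[85:140,266:300]
q=max(cv2.findContours(m,cv2.RETR_EXTERNAL,cv2.CHAIN_APPROX_NONE)[0],key=len)[:,0]
print("tongue",cv2.minAreaRect((ray("wrist",q,.006,c)[:,:2]*1000).astype(np.float32)), "z",np.median(W[...,2][m>0]))
th=np.radians(t-90 if t>45 else t);O=np.array(a)+105*np.array([np.cos(th),np.sin(th)]);print("hole",O,"vs bracket ~ (649.2,139)")
E
```

```text
paneltop 1030 (543.0195922851562, 132.87884521484375) (10.120597839355469, 118.6389389038086) 3.143418312072754 0.07237567118689638
tongue ((609.0208740234375, 136.21475219726562), (38.22719955444336, 38.769134521484375), 3.102747917175293) z 0.006620087222361709
hole [647.86160961 138.63657072] vs bracket ~ (649.2,139)
```

The holes agree to about 1.5 mm, so I go for the screw. The wing's long axis is at -19° (joint ≈0.38), so tool yaw is 161°. The fingertips must stay above the collar, so TCP z is about 0.049.

```bash
python3 plan.py .649 .139 .18 161
```

```text
[0.5758 0.0742 0.2895] [-179.85   -0.     93.1 ] [ 0.6 -0.2 -0.7] 0.056
[ 6.07  7.69 10.93] [ -0.13  -0.09 -67.9 ]
```

>>> jog_arm(targets=[1,1,0,0,0,-7,0.5,2,2,1,0,0,-14,0.5,3,3,2,0,0,-21,0.5,4,4,4,0,0,-28,0.5,5,5.5,6,0,0,-35,0.5,6,7,8,0,0,-42,0.5,6.1,7.7,10,0,0,-49,0.5,6.1,7.7,10.9,0,0,-56,0.5])

```text
time_s: 11.38
ee_pos: [0.6479, 0.14, 0.1761]
eef_rot: [-179.7, -0.3, 149.5]
force: [0.2, -0.2, -0.8]
gripper_width: 0.0464
grip_force: 0.0
```

>>> jog_arm(targets=[0,0,0,0,0,-6,0.5,0,0,0,0,0,-12,0.5,0,0,0,0,0,-12,0.5,0,0,0,0,0,-12,0.5,0,0,0,0,0,-12,0.5])

```text
time_s: 11.8
ee_pos: [0.6495, 0.1394, 0.1815]
eef_rot: [-180.0, -0.1, 160.9]
force: [0.4, -0.3, -0.5]
gripper_width: 0.0464
grip_force: 0.0
```

```bash
python3 plan.py .649 .139 .049 161;python3 snap.py w5; python3 br.py w5
```

```text
[0.6495 0.1394 0.1815] [-1.7997e+02 -6.0000e-02  1.6091e+02] [ 0.4 -0.3 -0.5] 0.0464
[ 0.02 -0.04 13.25] [-0.03 -0.06 -0.09]
[[250. 181.]]
[[-163.  247.]]
[[-293.  160.]]
lugtop (3441, array([0.6639, 0.1404, 0.0227]), array([664.2, 139.6]), array([74.3, 55.8]), 3.16)
foot (2005, array([0.634 , 0.1379, 0.0064]), array([655.5, 136.1]), array([133.6,  55.9]), 6.29)
wing (464, array([0.6481, 0.1394, 0.0632]), array([649. , 139.3]), array([ 9.5, 35.9]), 70.62)
tongue (39, array([0.6303, 0.1151, 0.2123]), array([630. , 113.9]), array([12.9,  1.1]), 71.17) 0.2123351597361959
```

Everything is consistent, so I descend and grip.

>>> jog_arm(targets=[0,0,3,0,0,0,0.5,0,0,6,0,0,0,0.5,0,0,9,0,0,0,0.5,0,0,11,0,0,0,0.5,0,0,12.5,0,0,0,0.5,0,0,13.1,0,0,0,0.5,0,0,13.2,0,0,0,0.5,0,0,13.2,0,0,0,0.5])

```text
time_s: 12.52
ee_pos: [0.6508, 0.1393, 0.0511]
eef_rot: [180.0, 0.1, 161.1]
force: [0.1, -0.6, 1.4]
gripper_width: 0.0465
grip_force: 0.0
```

>>> jog_arm(targets=[0,0,0,0,0,0,0.3,0,0,0,0,0,0,0.1,0,0,0,0,0,0,0,0,0,0,0,0,0,0,0,0,0,0,0,0,0,0,0,0,0,0,0,0,0,0,0,0,0,0,0], squeeze=12)

```text
time_s: 13.1
ee_pos: [0.6501, 0.1383, 0.0504]
eef_rot: [-179.9, 0.0, 161.1]
force: [-2.4, -2.6, 3.6]
gripper_width: 0.0097
grip_force: 12.0
```

```bash
python3 plan.py .649 .139 .049 161
```

```text
[0.6501 0.1383 0.0504] [-1.7992e+02  1.0000e-02  1.6108e+02] [-2.4 -2.6  3.6] 0.0097
[0.13 0.03 0.14] [-0.08  0.01  0.08]
```

>>> jog_arm(targets=[0,0,0.04,0,0,6,0,0,0,0.08,0,0,12,0,0,0,0.11,0,0,18,0,0,0,0.15,0,0,24,0,0,0,0.19,0,0,30,0,0,0,0.23,0,0,36,0,0,0,0.26,0,0,42,0,0,0,0.3,0,0,48,0])

```text
time_s: 13.77
ee_pos: [0.6501, 0.1384, 0.0474]
eef_rot: [-180.0, 0.1, 112.8]
force: [-2.0, -4.2, 3.2]
gripper_width: 0.0099
grip_force: 12.0
```

>>> jog_arm(targets=[0,0,0.04,0,0,6,0,0,0,0.08,0,0,12,0,0,0,0.11,0,0,18,0,0,0,0.15,0,0,24,0,0,0,0.19,0,0,30,0,0,0,0.23,0,0,36,0,0,0,0.26,0,0,42,0,0,0,0.3,0,0,48,0])

```text
time_s: 14.43
ee_pos: [0.6502, 0.1384, 0.0444]
eef_rot: [180.0, 0.1, 64.8]
force: [-1.7, -3.8, 2.9]
gripper_width: 0.01
grip_force: 12.0
```

```bash
python3 plan.py;python3 -c "from rig import state;s=state();print(s['q'].round(1),s['moment'].round(2))"
```

```text
[0.6502 0.1384 0.0444] [1.7998e+02 7.0000e-02 6.4780e+01] [-1.7 -3.8  2.9] 0.01
[ 7.6 25.6 83.3 -0.1 71.1 32.9] [-0.82  0.39  0.01]
```

>>> jog_arm(targets=[0,0,0.04,0,0,6,0,0,0,0.08,0,0,12,0,0,0,0.11,0,0,18,0,0,0,0.15,0,0,24,0,0,0,0.19,0,0,30,0,0,0,0.23,0,0,36,0,0,0,0.26,0,0,42,0,0,0,0.3,0,0,48,0])

```text
time_s: 15.1
ee_pos: [0.6503, 0.1383, 0.0414]
eef_rot: [179.9, 0.0, 16.8]
force: [-1.2, -4.4, 2.3]
gripper_width: 0.0101
grip_force: 12.0
```

>>> jog_arm(targets=[0,0,0.02,0,0,3,0,0,0,0.04,0,0,6,0,0,0,0.05,0,0,8,0,0,0,0.06,0,0,10,0,0,0,0.07,0,0,11,0])

```text
time_s: 15.52
ee_pos: [0.6502, 0.1383, 0.0407]
eef_rot: [179.9, 0.0, 6.0]
force: [-1.2, -4.5, 4.4]
gripper_width: 0.0099
grip_force: 12.0
```

```bash
python3 plan.py;python3 -c "from rig import state;s=state();print(s['q'].round(1),s['moment'].round(2))"
```

```text
[0.6502 0.1383 0.0407] [1.7993e+02 1.0000e-02 5.9700e+00] [-1.2 -4.5  4.4] 0.0099
[ 7.6 25.8 83.4 -0.1 70.8 91.7] [-1.06  0.47  0.02]
```

>>> jog_arm(targets=[0,0,0,0,0,1.5,0,0,0,0,0,0,1.5,0.1,0,0,0,0,0,1.5,0.3,0,0,0,0,0,1.5,0.45,0,0,-2,0,0,1.5,0.45,0,0,-6,0,0,1.5,0.45,0,0,-10,0,0,1.5,0.45,0,0,-14,0,0,1.5,0.45])

```text
time_s: 16.18
ee_pos: [0.6494, 0.1398, 0.1811]
eef_rot: [-180.0, 0.1, 4.6]
force: [0.5, 0.4, 0.7]
gripper_width: 0.0411
grip_force: 0.0
```

>>> jog_arm(targets=[0,0,-4,0,0,0,0.45,0,0,-8,0,0,0,0.45,0,0,-11,0,0,0,0.45,0,0,-11,0,0,0,0.45,0,0,-11,0,0,0,0.45,0,0,-11,0,0,0,0.45])

```text
time_s: 16.68
ee_pos: [0.6499, 0.1396, 0.2895]
eef_rot: [-180.0, 0.0, 4.6]
force: [-0.3, -0.3, -1.5]
gripper_width: 0.0416
grip_force: 0.0
```

```bash
python3 plan.py; python3 snap.py w6; python3 br.py w6; python3 - <<'E'
from h import *
import pickle
c,p,d=pickle.load(open("w6.pkl","rb"));hsv=cv2.cvtColor(p,cv2.COLOR_BGR2HSV).astype(int)
W=world("wrist",d,c);m=(abs(W[...,0]-.649)<.03)&(abs(W[...,1]-.139)<.03)
P=W[m&((hsv[...,0]<6)|(hsv[...,0]>174))&(hsv[...,1]>150)&(abs(W[...,2]-.053)<.006)];print("wing",len(P),np.percentile(P[:,2],[50,95]),cv2.minAreaRect((P[:,:2]*1000).astype(np.float32)))
dk=(hsv[...,2]<130)&(abs(W[...,0]-.54)<.03)&(abs(W[...,1]-.13)<.08)&(abs(W[...,2]-.072)<.004)
if dk.sum()>50:
    P=W[dk];print("panel",len(P),P[:,2].mean(),cv2.minAreaRect((P[:,:2]*1000).astype(np.float32)))
E
```

```text
[0.6499 0.1396 0.2895] [-1.7998e+02  5.0000e-02  4.6300e+00] [-0.3 -0.3 -1.5] 0.0416
[[255. 161.]]
[[565. 235.]]
[[557. 322.]]
lugtop (2209, array([0.6687, 0.1394, 0.0225]), array([664.9, 139.3]), array([74.2, 56. ]), 3.29)
foot (1253, array([0.6543, 0.1385, 0.0062]), array([655.8, 140.7]), array([132.4,  55.1]), 0.94)
wing (0, array([nan, nan, nan]), array([0., 0.]), array([0., 0.]), 0.0)
wing 252 [0.05327276 0.05491601] ((650.7496337890625, 138.2958221435547), (34.709381103515625, 9.652922630310059), 4.555758953094482)
panel 394 0.07170013083363057 ((543.858154296875, 131.4128875732422), (10.874627113342285, 96.10480499267578), 3.025758981704712)br.py:7: RuntimeWarning: Mean of empty slice.
  a,b,t=cv2.minAreaRect((P[:,:2]*1000).astype(np.float32));return len(P),P.mean(0).round(4),np.round(a,1),np.round(b,1),round(t,2)
  ret = um.true_divide(
```

View pics/w6.png

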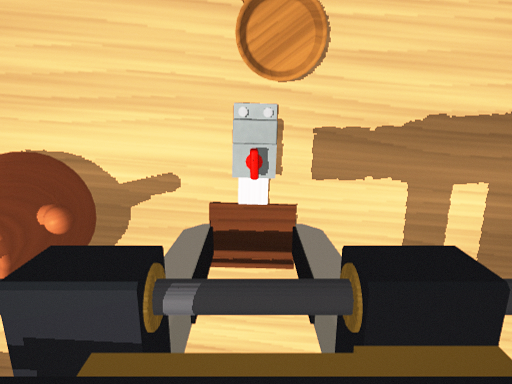

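w6 shows the wing at (254,163), turned to about 4.6° with its top at 53 mm. That is 11.2 mm down, so the joint is at about 3.1. The tongue is under the lug at (253,190), the rest is flat, and the gripper is clear.

>>> jog_arm(targets=[0,0,0,0,0,0,0.45,0,0,0,0,0,0,0.45,0,0,0,0,0,0,0.45,0,0,0,0,0,0,0.45])

```text
time_s: 17.07
ee_pos: [0.6499, 0.1392, 0.2895]
eef_rot: [180.0, 0.1, 4.6]
force: [-0.1, 0.4, -0.6]
gripper_width: 0.042
grip_force: 0.0
```

```bash
python3 -c "from rig import workorder;print(workorder.close_job())"
```

```text
the job is handed in; nothing more can be done
None
```

The job is handed in at about 17 s, verdict not shown: the card rest's tongue is under the lug (holes in line to about 1.5 mm before driving), the thumbscrew measures at its stop (about 3.1 rad), the rest is flat and released, and the arm made no contact with the bystanders.

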